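# Unlock the medicine box and put its key back

## Robot

A 7-joint arm with a two-finger parallel gripper is mounted at the origin on a cart in front of the work surface, level with it; the furniture and walls round the work are solid. World frame = base frame: x ahead of the robot, y to its left, z up, the work surface at z = 0. Lengths are in m, angles in rad, forces in N, time in s.
With the tool pointing down it reaches from about 0.35 to 0.9 m from the base axis. Payload 8.1 kg.
Tool frame: the origin (TCP) lies at the very end of the fingers, on their centre line; the grasp point (between the pads) lies 19 mm behind it; z points along the fingers, y is the line along which they close (so a half turn about z gives the same grasp; the last joint's range is limited). The gripper opens to 92 mm and grips with 3 to 60 N. Pads are 19 mm wide; open, the fingers measure 130 mm over their backs; the gripper's body (75 mm by 190 mm) begins 47 mm behind the grasp point.
Start: joints at [-1.294, 0.434, 0.025, 1.573, -0.012, 1.134, -0.075], TCP at [0.232, 0.58, 0.227] pointing down, gripper open.
Joint ranges: [-2.62, 2.62], [-0.44, 2.09], [-1.27, 1.32], [0.08, 2.57], [-1.32, 4.46], [0.12, 2], [-2.74, 2.74]. Speed limits (rad/s): [2.22, 2.22, 3.01, 3.01, 3.14, 3.14, 3.14].

## Interface

Orientations are given as a rotation vector (axis times angle).
In Python, from cell import arm gives the robot as it stands.
- The arm moves only by the tool jog_arm, never from a script. Its argument "rows" is a list of rows, each a list of 3 entries, a list of its own where there are three numbers: the shift along the world's x, y, z in cm, then the turn, a rotation vector about the world's x, y, z in degrees, then the opening, from 0 (shut) to 1 (fully open). A call has 1 to 8 rows; each row is the pose to reach, as a shift and turn from the pose commanded when the call began; what a row does not reach only later rows make up. A row lasts 1/8 s, in which the tool goes at most 62.5 mm and 10.7 degrees, less where a joint would pass 70% of its speed; a pose out of reach is approached as far as the arm can. A call with a gripper value outside its range is refused whole. The fingers move at their own pace and stop on an object; "newtons" is the grip in N (left out, the last holds). Time passes only in rows, so rows that repeat a pose let the fingers close. It gives the time, the measured TCP pose, the force, the opening and the grip force at its end, in the units of the state.
- arm.observe(): the state, without advancing time (a new reading comes with each control period).
- arm.get_image(name): name is "scene" or "top" or "wrist"; returns a dict with "img" (480x640x3 uint8, red, green, blue), "depth" (480x640 float32, m along the optical axis (not along the pixel's ray), 0 where there is no reading), "fx", "fy", "cx", "cy" (pixels), "rvec" (rotation vector, rad) and "tvec" (3), from world to camera coordinates, as OpenCV has them; the wrist camera has in their place "mount" (4x4, takes a point from camera to tool coordinates, whose origin is the TCP and whose axes are the flange's). Camera axes: x right, y down, z forward; pixel columns grow to the right and rows downward; lengths in m; the calibration is good to about 2 mm. The wrist camera is an equidistant fisheye: a pixel r from the principal point sees the ray r / f radians off the axis. A picture is of the moment at which its call begins: read the wrist's pose just before it.
- arm.sign_off(): hands the job in; it is judged then, once.
The state is a dict: "clock": time; "joints": joint angles; "dq": joint speeds; "joint_efforts": joint torques, N m; "position": TCP position; "ee_rot": TCP orientation; "force": force on the tool from outside, world axes, zero at the start; "ft_torque": the same for the moment, N m; "width": opening from 0.0 (shut) to 1.0 (fully open); "gripper_force": force on a finger pad.
Only numpy, scipy, OpenCV 4.12 (cv2) and the standard library are available. Lean on these libraries where they do the work, as an engineer would, in place of code of your own. Each camera call takes 0.05 s, during which the arm holds its last target. There are 200 camera calls.

## Task

Unlock the medicine box: take the key with the round head from the wooden key block, push it fully into the lock on the box's sloping front, turn it clockwise to its stop so that the lid springs ajar, and turn it back home, without forcing anything. Then draw the key out and put it back upright and fully down in the slot it came from, leaving the lid ajar; do not disturb the other two keys or the things around.

Things in the scene. Friction and masses are not known exactly. Their poses are not given: they have to be found in the camera images.
- round_key: The key to use: loose, steel, 25 to 50 g, 78 mm long, upright in one of the block's slots. Round flat black head. Origin at the tip of the blade; z from tip to head; x square to the head's flat faces; y along the width of head and bits. Two flat bits (18 mm wide in y, 4 mm thick in x) from z = 0 to 10 mm, tapered over the first 3 mm, then a 5 mm shank. A half turn about z makes no difference to the lock.
- key_head (a point): Centre of the round key's head, at z = 60 mm on the key's axis, where to grip it across x: a disc 36 mm across and 9 mm thick, axes as the key's.
- key_collar (a point): Underside of the round key's collar (15 mm across, 3 mm thick), at z = 16 mm on the key's axis. It comes to rest on the lock plate and on the block's top, and so stops the key when fully in.
- square_key: Another key of the same length, standing in the block, to be left alone; its black head is a rectangle 28 mm wide and 34 mm high. Origin and axes as for the round key.
- bar_key: Another key of the same length, standing in the block, to be left alone; its black head is a T with a cross-bar 42 mm wide. Origin and axes as for the round key.
- key_block: Dark wooden block, fixed, 52 mm (x) by 166 mm (y), 45 mm high; origin under its centre. Three slots in the top at y = -52, 0 and +52 mm, each 8 mm (x) by 22 mm (y), 24 mm deep, each with a key; which stands where varies. A stowed key stands with its collar on the block, its tip 29 mm above the worktop, its bits and head along the block's y.
- lock_plate: Steel lock plate on the box's slope. Origin at the centre of the keyhole, on its face; z out of the slope, 30 degrees from vertical, leaning to the box's front; x up the slope, y left. Keyhole: slot 6.5 mm (x) by 20.5 mm (y), 6 mm deep; behind it the plug's pocket, 6 by 20 mm. The key enters along -z, bits along y; fully in, its tip is at z = -16 mm. Strip and lid lie 2 mm lower.
- lock_plug (a joint): Turn of the lock's plug, rad: 0 = home, 1.571 = its stop, clockwise looking at the lock (about the lock plate's -z). Light friction (0.03 N m), no spring; the key has about 0.11 rad of play in it either way. While it is turned the bits lie behind the plate and the key cannot be drawn out.
- box_lid (a joint): Opening of the lid, rad, hinged at the top of the slope: 0 = shut. The plug's cam holds it; past about 60 degrees of turn the cam lets go and a weak spring lifts the lid to about 0.1 rad (its lower edge, 29 mm up the slope from the keyhole, rises some 14 mm), where it stays when the plug is turned home.
- med_box: Medicine box, fixed, white sheet steel with a raised cross on the lid, 186 mm deep (x), 200 mm wide (y), 66 mm high at the front and 173 mm at the back, its top sloping up 30 degrees away from the robot. Origin at the centre of its underside. A wall cabinet hangs over the worktop's back right (x over 0.46 m, y below -0.2 m): its underside is 0.48 m up.
- salt_shaker: Bystander, loose: glass salt shaker 44 mm across, 90 mm high. Origin under its centre.
- spice_jar: Bystander, loose: spice jar with black cap, 41 mm across, 105 mm high. Origin under its centre.
Things that resemble listed ones, but are neither listed nor needed, are in the scene too. There is more than one size of the key_block; the job needs the larger.

How it is judged:
On the way, in this order (a step that is already met when the one before it is completed fails the run):
1. the round-headed key is fully in the lock (x of round_key in the frame of lock_plate between -0.004 and 0.004 m and y of round_key in the frame of lock_plate between -0.004 and 0.004 m and z of round_key in the frame of lock_plate below -0.013 m and angle between the z axis of round_key and the z axis of lock_plate, either way round below 0.15 rad and value of joint lock_plug below 0.17 rad), for 0.1 s.
2. the key has turned the plug to its stop and the lid has sprung ajar (x of round_key in the frame of lock_plate between -0.004 and 0.004 m and y of round_key in the frame of lock_plate between -0.004 and 0.004 m and z of round_key in the frame of lock_plate below -0.01 m and value of joint lock_plug above 1.4 rad and value of joint box_lid above 0.06 rad), for 0.1 s.
3. the key, still in the lock, has turned the plug back home (x of round_key in the frame of lock_plate between -0.004 and 0.004 m and y of round_key in the frame of lock_plate between -0.004 and 0.004 m and z of round_key in the frame of lock_plate below -0.006 m and value of joint lock_plug below 0.17 rad), for 0.1 s.
At the end, for the whole second after the job is handed in: The round-headed key stands at rest, upright within 7 degrees, fully down (within 4 mm) in the slot it came from (within 8 mm of where it began); the lock's plug is home (within 10 degrees) and the lid stands ajar (0.06 to 0.25 rad) (distance of round_key from where it was at the start of the episode below 0.008 m and angle between round_key's own z axis and vertical below 0.12 rad and z of round_key in the frame of key_block below 0.033 m and linear speed of round_key below 0.02 m/s and value of joint lock_plug below 0.17 rad and value of joint box_lid between 0.06 and 0.25 rad); the robot touches nothing.
It fails at once if another key is pulled or knocked out of place (more than 12 mm) (distance of any of square_key, bar_key from where it was at the start of the episode above 0.012 m).
It fails at once if a bystander is moved more than 30 mm or tipped over (distance of any of salt_shaker, spice_jar from where it was at the start of the episode above 0.03 m or angle between any of salt_shaker, spice_jar's own z axis and vertical above 0.5 rad).
It fails at once if the lock is forced: the key presses on the box with more than 60 N, or the fingers with more than 30 N (contact force between round_key and med_box above 60 N or contact force between the fingers and med_box above 30 N).
It also fails if it takes over 66 s, if anything falls off the work surface, if the arm or the gripper's body presses on something with over 40 N, if the wrist force passes 120 N, or if a joint passes its speed limit or range.

## Working session

There is one attempt and no reset: what is moved stays moved. The work goes in short steps, Python scripts to look and compute and a tool call to move; the robot and the scene stay as the last step left them, time stands still between calls to the robot, and variables do not carry over. Pictures are saved under pics/ and viewed, at most 10 in all, crops included, and the job is handed in when it is done.

Besides the shell and the picture viewer there is one more tool, called after "Request:" by a JSON object that holds its "name" and its "arguments". jog_arm: Moves the arm, as the interface text tells. Its arguments: {"type":"object","properties":{"rows":{"type":"array","items":{"type":"array"}},"newtons":{"type":"number"}},"required":["rows"]}

```bash
ls; mkdir -p pics
cat > h.py <<'E'
import numpy as np, cv2, pickle
from scipy.spatial.transform import Rotation as R
from cell import arm
def pts(im):
    "world point per pixel for fixed cameras"
    d=im["depth"]; v,u=np.mgrid[:480,:640]
    c=np.stack([(u-im["cx"])/im["fx"]*d,(v-im["cy"])/im["fy"]*d,d],-1)
    M=R.from_rotvec(np.ravel(im["rvec"])).as_matrix()
    w=(c-np.ravel(im["tvec"]))@M
    w[d<=0]=np.nan
    return w
def save(n,img): cv2.imwrite("pics/"+n+".png",np.ascontiguousarray(img[...,::-1]))
E
python3 - <<'E'
from h import *
s=arm.observe(); print(s)
for n in("scene","top"):
    im=arm.get_image(n); pickle.dump(im,open(n+".pkl","wb")); save(n+"0",im["img"])
    print(n,{k:im[k] for k in im if k not in("img","depth")})
E
```

```text
pics
{'clock': 0.0, 'joints': array([-1.29360491,  0.43524835,  0.02496805,  1.57410156, -0.01159085,
        1.1339721 , -0.07508972]), 'dq': array([ 0.00093268,  0.00201464,  0.00011783, -0.00163199,  0.00047654,
        0.00068751,  0.00015461]), 'joint_efforts': array([ 1.14906680e-05, -6.67846799e+01,  9.84985940e-01, -3.14461613e+01,
       -6.05136459e-02,  4.29449393e-02,  1.71904444e-04]), 'position': array([0.23156956, 0.57997176, 0.22592742]), 'ee_rot': array([-5.93046523e-01, -3.08495585e+00,  2.47770916e-03]), 'force': array([-0.00461437,  0.62660069,  0.0864704 ]), 'ft_torque': array([-0.04467173,  0.02551299, -0.04817015]), 'gripper_force': 0.0, 'width': 1.0025917480527704}
scene {'fx': 457.87338391515425, 'fy': 457.87338391515425, 'cx': 318.7020592092213, 'cy': 233.58214436463143, 'rvec': array([ 0.86203224, -2.51694025,  1.08422336]), 'tvec': array([0.27679171, 0.35762373, 0.63447384])}
top {'fx': 502.8632413721627, 'fy': 502.8632413721627, 'cx': 325.5215670179966, 'cy': 246.46129352943765, 'rvec': array([ 2.18663031, -2.13853587,  0.14205682]), 'tvec': array([-0.16009135,  0.51012372,  1.17039661])}
```

View pics/scene0.png

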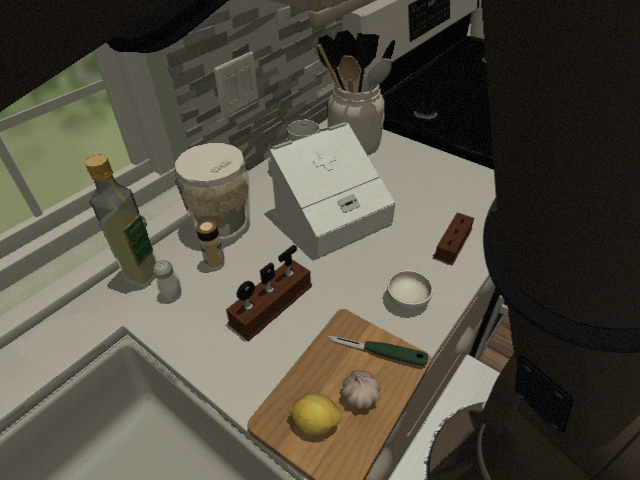

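View pics/top0.png

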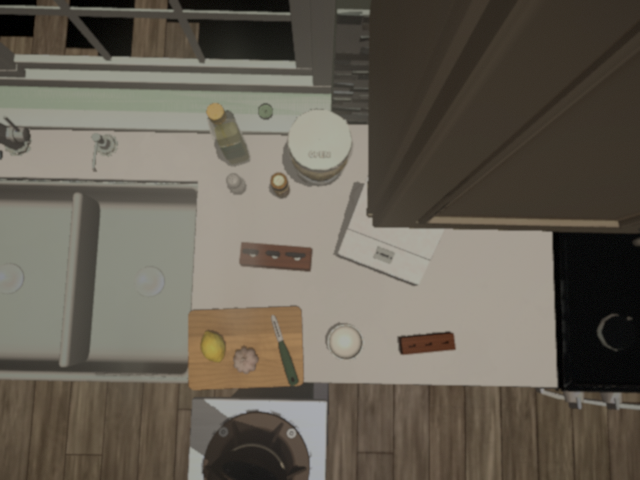

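The larger block is at scene (270,298), with keys at (247,290) round, (268,271) square and (288,257) T-bar. The smaller empty block at (455,238) is a decoy. The lock plate is at scene (348,203) and top (384,255). Next I measure these and confirm in a crop.

Run:
```python
from h import *
S=pickle.load(open("scene.pkl","rb"));T=pickle.load(open("top.pkl","rb"))
ws,wt=pts(S),pts(T)
for n,w,px in(("scene",ws,[(247,290),(268,271),(288,257),(348,203),(340,230),(165,285),(208,245),(455,225),(410,290)]),("top",wt,[(252,253),(275,254),(297,256),(384,255),(276,263),(427,343),(345,340),(235,183),(279,184)])):
    for u,v in px: print(n,(u,v),w[v,u].round(4))
for n,w,im in(("scene",ws,S),("top",wt,T)):
    hsv=cv2.cvtColor(im["img"],cv2.COLOR_RGB2HSV)
    ok=np.isfinite(w[...,2])
    c=wt[256,276,:2]
    near=ok&(np.hypot(w[...,0]-c[0],w[...,1]-c[1])<.12)
    m=near&(abs(w[...,2]-.045)<.006)
    r=cv2.minAreaRect((w[m][:,:2]*1000).astype(np.float32)); print(n,"block",m.sum(),r,np.median(w[m][:,2]))
    k=near&(w[...,2]>.07)&(w[...,2]<.13)
    nl,lab=cv2.connectedComponents(k.astype(np.uint8))
    for i in range(1,nl):
        q=w[lab==i]
        if len(q)>8: print(n,"key",len(q),q.mean(0).round(4),q.min(0).round(4),q.max(0).round(4))
a=cv2.resize(S["img"][235:345,215:325],(400,400),interpolation=cv2.INTER_CUBIC)
b=cv2.resize(S["img"][170:240,305:375],(400,400),interpolation=cv2.INTER_CUBIC)
save("crop",np.hstack([a,b]))
```

```text
scene (247, 290) [0.4907 0.0197 0.0927]
scene (268, 271) [ 0.4869 -0.03    0.1001]
scene (288, 257) [ 0.4847 -0.0807  0.0951]
scene (348, 203) [ 0.499  -0.2907  0.0782]
scene (340, 230) [ 0.4786 -0.2348  0.0525]
scene (165, 285) [0.6498 0.0813 0.0493]
scene (208, 245) [ 0.6429 -0.0244  0.0749]
scene (455, 225) [ 0.303  -0.4139  0.0344]
scene (410, 290) [ 0.2963 -0.2157  0.0111]
top (252, 253) [0.487  0.0172 0.0964]
top (275, 254) [ 0.4853 -0.0352  0.1022]
top (297, 256) [ 0.4816 -0.0848  0.1053]
top (384, 255) [ 0.4914 -0.2833  0.0765]
top (276, 263) [ 0.4702 -0.0328  0.0434]
top (427, 343) [ 0.2902 -0.3949  0.0142]
top (345, 340) [ 0.2929 -0.2001  0.0103]
top (235, 183) [0.6503 0.0645 0.085 ]
top (279, 184) [ 0.6461 -0.0389  0.1024]
scene block 1918 ((491.43798828125, -31.481224060058594), (168.34881591796875, 54.27032470703125), 86.74041748046875) 0.04612273871793144
scene key 206 [ 0.4863 -0.0807  0.0987] [ 0.4822 -0.1032  0.0721] [ 0.4937 -0.0618  0.1097]
scene key 232 [ 0.4889 -0.0286  0.0946] [ 0.4846 -0.0452  0.0729] [ 0.4959 -0.0154  0.1094]
scene key 263 [0.492  0.0233 0.0946] [0.4884 0.0036 0.0731] [0.4998 0.039  0.1095]
top block 1303 ((488.7199401855469, -29.341957092285156), (165.90013122558594, 52.516822814941406), 86.76895904541016) 0.04486654085049561
top key 76 [0.4906 0.0208 0.0993] [0.4867 0.0057 0.0743] [0.4957 0.0379 0.11  ]
top key 66 [ 0.4877 -0.0303  0.1012] [ 0.4835 -0.0434  0.0769] [ 0.4936 -0.0169  0.1097]
top key 84 [ 0.4851 -0.0815  0.1039] [ 0.4805 -0.1005  0.0805] [ 0.4908 -0.0621  0.1103]
```

View pics/crop.png

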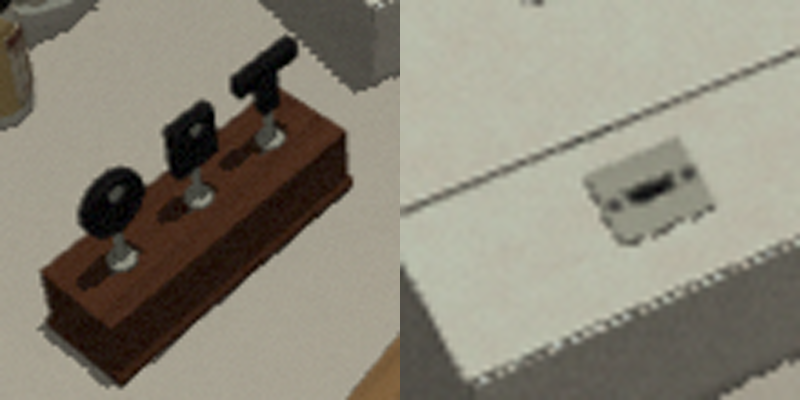

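Confirmed: the round head is at crop (110,200), the far-left slot (+y end). The keyhole is at crop (648,187), i.e. scene (348.4,202.7). Now the lock frame.

```bash
cat > lock.py <<'E'
from h import *
out={}
for n,seed in(("scene",(348,203)),("top",(384,255))):
    im=pickle.load(open(n+".pkl","rb")); w=pts(im)
    c=w[seed[1]+(6 if n=="top" else 12),seed[0]]
    z=w[...,2]; near=np.isfinite(z)&(np.linalg.norm(w-w[seed[1],seed[0]],axis=-1)<.11)&(z>.06)
    q=w[near]
    # ransac-ish plane: iterative
    nrm=np.array([-.48,.13,.866]);d=np.median(q@nrm)
    for t in(.02,.008,.004,.003):
        g=q[abs(q@nrm-d)<t]; m=g.mean(0); nn=np.linalg.svd(g-m,full_matrices=False)[2][2]; nrm=nn*np.sign(nn[2]); d=m@nrm
    print(n,"normal",nrm.round(4),"tilt",np.degrees(np.arccos(nrm[2])).round(2),"yaw",np.degrees(np.arctan2(-nrm[1],-nrm[0])).round(2),len(g))
    M=R.from_rotvec(np.ravel(im["rvec"])).as_matrix(); C=-M.T@np.ravel(im["tvec"])
    def hit(u,v,off):
        r=M.T@np.array([(u-im["cx"])/im["fx"],(v-im["cy"])/im["fy"],1]); return C+r*((d+off-C@nrm)/(r@nrm))
    g=cv2.cvtColor(im["img"],cv2.COLOR_RGB2GRAY); u0,v0=seed
    p=g[v0-14:v0+15,u0-14:u0+15]; print(p[8:20,4:25])
    h=9 if n=="scene" else 7
    W=g[v0-4:v0+5,u0-h:u0+h+1].astype(float); vv,uu=np.mgrid[v0-4:v0+5,u0-h:u0+h+1]
    k=np.clip(np.percentile(W,60)*.6-W,0,None)
    u,v=(uu*k).sum()/k.sum(),(vv*k).sum()/k.sum()
    print(n,"keyhole px",u,v,hit(u,v,.002).round(4))
E
python3 lock.py
```

```text
scene normal [-0.4786  0.1746  0.8605] tilt 30.63 yaw -20.05 4826
[[182 181 180 179 181 181 166 151 140 143 140 143 140 143 143 143 141 160
  178 180 182]
 [180 179 183 167 166 150 144 144 140 142 142 142 144 143 141 140 138 139
  160 177 184]
 [183 167 153 141 143 142 141 142 142 141 141 143 143 143 139 140 111  92
  114 171 183]
 [149 143 140 140 142 144 144 142 144 145 139 140 138  93  97 131  85  59
   96 155 177]
 [140 143 142 143 143 143 143 144 144 141 111 100  74  49  76 134 118  99
  129 140 173]
 [111 139 146 144 144 144 143 136  94  66  50  39  25  31  59 114 133 140
  141 143 158]
 [127 136 144 142 143 122 102  72  47  27  24  20  23  74 109 137 143 146
  144 143 144]
 [123 103 136 139 125 134 100  46  22  24  31  74 128 140 141 142 145 141
  145 145 144]
 [177 109 129 103  75  99 134  95  83  84 107 138 147 145 142 142 143 142
  144 143 144]
 [179 176 122 103  73  95 134 139 139 142 141 142 145 146 145 146 143 147
  142 144 121]
 [178 180 132 137 134 140 144 145 145 143 143 145 145 144 142 142 144 142
  127  97 164]
 [179 179 121 106 140 145 146 144 145 147 144 143 144 1
[... 600 characters left out ...]
 135 134
  132 136 147]
 [146 137 132 129 130 123 106  89  80  84  95 108 118 125 129 134 136 136
  136 139 150]
 [141 138 137 138 136 132 123 111  97  87  84  86  90  94 110 127 133 135
  137 145 157]
 [138 138 139 138 138 137 135 129 119 112 106  97  88  84 102 122 126 128
  136 149 161]
 [137 138 139 139 139 138 138 137 134 132 128 122 112 106 113 120 112 111
  132 154 164]
 [147 145 146 144 140 139 139 138 138 138 137 136 131 125 126 123 108 108
  134 157 166]
 [161 160 160 156 148 145 142 140 140 138 138 137 136 135 134 131 122 126
  145 162 167]
 [167 166 166 164 161 158 152 149 145 141 139 139 138 138 137 135 134 140
  154 164 167]]
top keyhole px 382.0 254.0 [ 0.4926 -0.2776  0.0854]
```

Request:
{"name": "jog_arm", "arguments": {"rows": [[[3.2,-7,0],[0,0,-9],1],[[6.5,-14,0],[0,0,-18],1],[[9.7,-21,0],[0,0,-27],1],[[13,-28,0],[0,0,-36],1],[[16.2,-35,0],[0,0,-45],1],[[19.5,-42,-1],[0,0,-54],1],[[22.7,-49,-2],[0,0,-63],1],[[26,-55.8,-3],[0,0,-71.5],1]]}}

```text
clock: 1.1
position: [0.4425, 0.1259, 0.2097]
ee_rot: [-2.289, -2.152, -0.001]
force: [1.8, 0.5, -0.1]
width: 0.998
gripper_force: 0.0
```

Request:
{"name": "jog_arm", "arguments": {"rows": [[[0,0,0],[0,0,0],1],[[0,0,0],[0,0,0],1],[[0,0,0],[0,0,0],1]]}}

```text
clock: 1.48
position: [0.4416, 0.1291, 0.2096]
ee_rot: [-2.28, -2.16, 0.0]
force: [-0.1, -0.0, -0.1]
width: 1.002
gripper_force: 0.0
```

```bash
cat >> h.py <<'E'
def pose(s=None):
    s=s or arm.observe(); return np.array(s["position"]),R.from_rotvec(s["ee_rot"])
def wrist(n):
    p,r=pose(); im=arm.get_image("wrist"); im["p"],im["R"]=p,r.as_matrix(); pickle.dump(im,open(n+".pkl","wb")); return im
def wray(im,u,v):
    "tool-frame origin and direction of wrist pixel"
    dx,dy=u-im["cx"],v-im["cy"]; rr=np.hypot(dx,dy); th=rr/im["fx"]; k=np.sin(th)/max(rr,1e-9)
    m=np.array(im["mount"]); return m[:3,3],m[:3,:3]@np.array([dx*k,dy*k,np.cos(th)])
def wproj(im,pt):
    "tool-frame point -> wrist pixel"
    m=np.array(im["mount"]); c=m[:3,:3].T@(np.asarray(pt)-m[:3,3]); th=np.arctan2(np.hypot(c[0],c[1]),c[2]); a=np.arctan2(c[1],c[0])
    return np.array([im["cx"]+im["fx"]*th*np.cos(a),im["cy"]+im["fx"]*th*np.sin(a)])
E
python3 - <<'E'
from h import *
s=arm.observe(); print(s["clock"],s["position"],s["joints"].round(3)); print(pose(s)[1].as_matrix().round(4))
im=wrist("w1"); save("w1",im["img"]); print({k:im[k] for k in im if k not in("img","depth")})
E
```

```text
1.475 [0.44155757 0.12909473 0.20963502] [-0.794  0.183  0.464  2.009 -0.099  0.971 -0.335]
[[ 5.410e-02  9.985e-01 -3.000e-04]
 [ 9.985e-01 -5.410e-02  3.000e-04]
 [ 3.000e-04 -4.000e-04 -1.000e+00]]
{'fx': 371.64829954431775, 'fy': 371.64829954431775, 'cx': 317.4702430246839, 'cy': 239.01302455750258, 'mount': array([[ 3.58621317e-04, -9.69509320e-01, -2.45054178e-01,
         6.58723918e-02],
       [ 9.99999196e-01,  4.96075085e-05,  1.26717320e-03,
        -1.66945856e-03],
       [-1.21637970e-03, -2.45054435e-01,  9.69508558e-01,
        -1.57224930e-01],
       [ 0.00000000e+00,  0.00000000e+00,  0.00000000e+00,
         1.00000000e+00]]), 'p': array([0.44155757, 0.12909473, 0.20963502]), 'R': array([[ 5.40640210e-02,  9.98537412e-01, -3.43070446e-04],
       [ 9.98537438e-01, -5.40639274e-02,  2.76574981e-04],
       [ 2.57622730e-04, -3.57521440e-04, -9.99999903e-01]])}
```

View pics/w1.png

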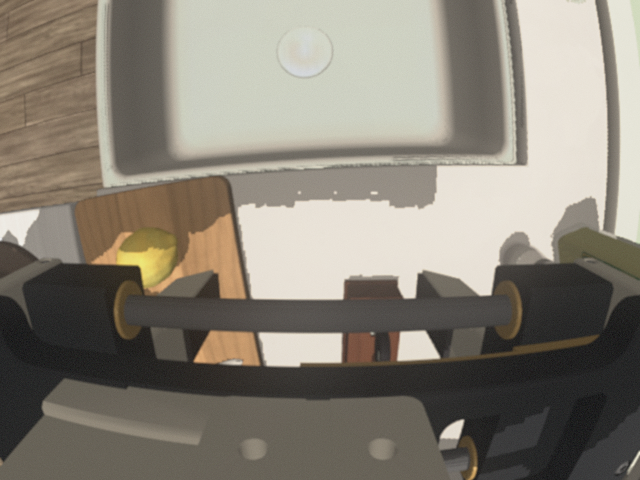

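The wrist view shows the block at (371,320) below and right of the grip centre, partly hidden by the gripper's rod. I continue to above the round key.

Request:
{"name": "jog_arm", "arguments": {"rows": [[[1.3,-2.7,0],[0,0,0],1],[[2.5,-5.4,0],[0,0,0],1],[[3.8,-8.1,-1],[0,0,0],1],[[5.05,-10.8,-3],[0,0,0],1],[[5.05,-10.8,-5.5],[0,0,0],1],[[5.05,-10.8,-5.5],[0,0,0],1],[[5.05,-10.8,-5.5],[0,0,0],1]]}}

```text
clock: 2.4
position: [0.4928, 0.0207, 0.1554]
ee_rot: [2.282, 2.159, 0.001]
force: [-0.5, -1.4, 0.4]
width: 1.0
gripper_force: 0.0
```

Run:
```python
from h import *
s=arm.observe(); print(s["clock"],s["position"],s["joints"].round(3))
im=wrist("w2"); 
P,M=im["p"],im["R"]
for pt in([0,0,.041],[0,0,0],[0,.046,0],[0,-.046,0],[0,0,.08]): print(pt,wproj(im,pt).round(1))
for z in(.107,.089,.045): print(z,wproj(im,M.T@(np.array([.4925,.0215,z])-P)).round(1))
I=cv2.resize(im["img"][220:420,180:460],(784,560),interpolation=cv2.INTER_CUBIC); save("w2",I)
```

```text
2.4 [0.49279346 0.0206761  0.15537021] [-0.551  0.319  0.511  2.01  -0.204  0.862  0.016]
[0, 0, 0.041] [320.  266.2]
[0, 0, 0] [320.7 294.4]
[0, 0.046, 0] [418.7 293.1]
[0, -0.046, 0] [222.1 293.2]
[0, 0, 0.08] [319.5 247.7]
0.107 [319.3 260.9]
0.089 [319.1 252.3]
0.045 [318.7 235.7]
```

View pics/w2.png

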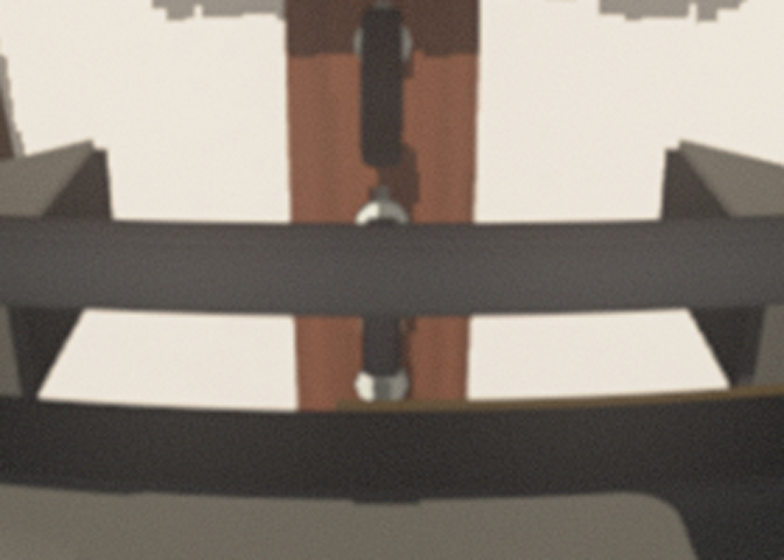

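The round head is centred at crop (381,85), midway between the fingers (mid-crop x≈385), with its faces square to the closing line. Descend and grip.

Request:
{"name": "jog_arm", "arguments": {"rows": [[[-0.1,0.1,-3],[0,0,0],1],[[-0.1,0.1,-6],[0,0,0],1],[[-0.1,0.1,-8],[0,0,0],1],[[-0.1,0.1,-8.5],[0,0,0],1],[[-0.1,0.1,-8.5],[0,0,0],1]]}}

```text
clock: 3.08
position: [0.4921, 0.0211, 0.0704]
ee_rot: [2.283, 2.158, 0.001]
force: [0.7, 0.2, -0.3]
width: 0.999
gripper_force: 0.0
```

Request:
{"name": "jog_arm", "arguments": {"rows": [[[0,0,0],[0,0,0],0.3],[[0,0,0],[0,0,0],0],[[0,0,0],[0,0,0],0],[[0,0,0],[0,0,0],0],[[0,0,0],[0,0,0],0],[[0,0,0],[0,0,0],0]], "newtons": 35}}

```text
clock: 3.82
position: [0.4916, 0.0207, 0.0697]
ee_rot: [2.284, 2.157, -0.0]
force: [0.0, -0.1, 0.4]
width: 0.395
gripper_force: 0.0
```

Request:
{"name": "jog_arm", "arguments": {"rows": [[[0,0,0],[0,0,0],0],[[0,0,0],[0,0,0],0],[[0,0,0],[0,0,0],0],[[0,0,0],[0,0,0],0],[[0,0,0],[0,0,0],0],[[0,0,0],[0,0,0],0]]}}

```text
clock: 4.58
position: [0.4915, 0.0207, 0.0697]
ee_rot: [2.284, 2.157, 0.0]
force: [0.1, -0.2, -0.3]
width: 0.101
gripper_force: 35.0
```

The key is gripped at 9.3 mm, as expected. Lift it and check the tip in the wrist view.

Request:
{"name": "jog_arm", "arguments": {"rows": [[[0,0,1],[0,0,0],0],[[0,0,2.5],[0,0,0],0],[[0,0,5],[0,0,0],0],[[0,0,8],[0,0,0],0],[[0,0,11],[0,0,0],0],[[0,0,12],[0,0,0],0],[[0,0,12],[0,0,0],0]]}}

```text
clock: 5.45
position: [0.4918, 0.0209, 0.1903]
ee_rot: [2.283, 2.157, 0.002]
force: [0.7, -0.1, -0.5]
width: 0.096
gripper_force: 35.0
```

Run:
```python
from h import *
s=arm.observe(); print(s["clock"],s["position"],s["ee_rot"],s["joints"].round(3),s["width"],s["gripper_force"])
im=wrist("w3")
for pt in([0,0,.041],[0.009,0,.041],[-.009,0,.041],[0,0,.025]): print(pt,wproj(im,pt).round(1))
d=im["depth"]; print((d[200:300:8,300:340:4]*1000).round(0))
top=arm.get_image("top"); sc=arm.get_image("scene")
I=cv2.resize(im["img"][200:330,240:400],(480,390),interpolation=cv2.INTER_CUBIC)
J=cv2.resize(sc["img"][200:330,200:300],(300,390),interpolation=cv2.INTER_CUBIC)
save("w3",np.hstack([I,J]))
```

```text
5.45 [0.49178977 0.0209027  0.19031053] [2.2831882  2.15719373 0.00232755] [-0.581  0.27   0.536  1.971 -0.17   0.942 -0.017] 0.09630290424572492 34.99998450279236
[0, 0, 0.041] [320.  266.2]
[0.009, 0, 0.041] [320.  250.8]
[-0.009, 0, 0.041] [319.9 281.2]
[0, 0, 0.025] [320.2 275.9]
[[306. 304. 303. 305. 305. 304. 305. 304. 305. 304.]
 [305. 305. 307. 305. 306. 306. 307. 308. 306. 306.]
 [307. 307. 308. 317. 332. 332. 308. 309. 306. 308.]
 [310. 309. 309. 318. 333. 334. 310. 311. 309. 308.]
 [313. 312. 312. 317. 333. 333. 311. 312. 312. 312.]
 [312. 313. 314. 313. 315. 312. 312. 313. 311. 312.]
 [316. 315. 315. 315. 317. 314. 315. 315. 314. 315.]
 [317. 317. 317. 315. 198. 198. 316. 317. 316. 317.]
 [319. 318. 189. 189. 189. 188. 189. 319. 319. 317.]
 [163. 190. 143. 142. 142. 141. 142. 143. 319. 163.]
 [154. 159. 138. 138. 137. 138. 138. 138. 159. 156.]
 [  0. 150. 137. 136. 137. 136. 136. 136. 150. 147.]
 [138. 142.   0. 134. 132. 134. 134. 133. 142. 138.]]
```

View pics/w3.png

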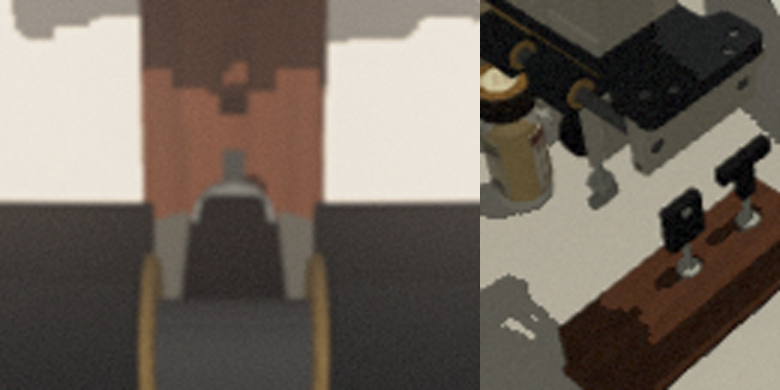

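The key hangs straight: bits at crop (233,165), i.e. wrist u≈317.7, about 1.2 mm of camera bias sideways. The other two keys still stand. Next, the hover pose over the lock.

```bash
cat >> h.py <<'E'
def lockR(yaw,tilt=30):
    a,b=np.radians(yaw),np.radians(tilt); bx=np.array([np.cos(a),np.sin(a),0])
    y=np.array([-np.sin(a),np.cos(a),0]); n=-np.sin(b)*bx+np.array([0,0,np.cos(b)]); x=np.cross(y,n); return np.stack([x,y,n],1)
def toolR(L): return np.stack([L[:,1],L[:,0],-L[:,2]],1)
def go(p,Rt):
    q,r=pose(); print("shift cm",((p-q)*100).round(2),"turn deg",np.degrees((R.from_matrix(Rt)*r.inv()).as_rotvec()).round(2))
E
sed -i 's/^    print(n,"keyhole px".*/&\n    if n=="top": print(hit(383.9,254.9,.002).round(4))/' lock.py; python3 lock.py | grep -A1 "top keyhole"
python3 - <<'E'
from h import *
L=lockR(-20); K=np.array([.492,-.2825,.086]); print(L.round(3)); go(K+L[:,2]*.081,toolR(L))
E
```

```text
top keyhole px 382.0 254.0 [ 0.4926 -0.2776  0.0854]
[ 0.4907 -0.2819  0.0852]
[[ 0.814  0.342 -0.47 ]
 [-0.296  0.94   0.171]
 [ 0.5    0.     0.866]]
shift cm [ -3.7  -28.94  -3.27] turn deg [ -6.06 -29.58 -16.35]
```

Request:
{"name": "jog_arm", "arguments": {"rows": [[[-0.5,-3.6,0],[-0.8,-3.7,-2],0],[[-0.9,-7.2,0],[-1.5,-7.4,-4],0],[[-1.4,-10.8,0],[-2.3,-11.1,-6.1],0],[[-1.9,-14.5,0],[-3,-14.8,-8.2],0],[[-2.3,-18,0],[-3.8,-18.5,-10.2],0],[[-2.8,-21.7,0],[-4.5,-22.2,-12.3],0],[[-3.2,-25.3,0],[-5.3,-25.9,-14.3],0],[[-3.7,-28.9,0],[-6.1,-29.6,-16.35],0]]}}

```text
clock: 6.6
position: [0.4549, -0.2629, 0.1888]
ee_rot: [2.199, 1.549, 0.409]
force: [0.4, 1.6, -0.8]
width: 0.094
gripper_force: 35.0
```

Request:
{"name": "jog_arm", "arguments": {"rows": [[[0,0,0],[0,0,0],0],[[0,0,0],[0,0,0],0],[[0,0,0],[0,0,0],0]]}}

```text
clock: 6.98
position: [0.4565, -0.2607, 0.1894]
ee_rot: [2.198, 1.554, 0.411]
force: [-0.3, 1.1, -0.4]
width: 0.097
gripper_force: 35.0
```

Run:
```python
from h import *
L=lockR(-20); K=np.array([.492,-.2825,.086]); go(K+L[:,2]*.081,toolR(L))
s=arm.observe(); print(s["clock"],s["joints"].round(2),s["width"])
```

```text
shift cm [-0.26 -0.8  -3.33] turn deg [-0.23 -0.44 -0.55]
6.975 [-0.11  0.08  0.62  2.34 -0.53  0.26  0.64] 0.0972435670663905
```

Request:
{"name": "jog_arm", "arguments": {"rows": [[[-0.1,-0.4,-1.5],[-0.2,-0.4,-0.5],0],[[-0.3,-0.8,-3.3],[-0.2,-0.4,-0.5],0],[[-0.3,-0.8,-3.3],[-0.2,-0.4,-0.5],0],[[-0.3,-0.8,-3.3],[-0.2,-0.4,-0.5],0]]}}

```text
clock: 7.48
position: [0.4535, -0.2695, 0.1571]
ee_rot: [2.198, 1.538, 0.413]
force: [-0.6, 0.3, 0.4]
width: 0.096
gripper_force: 35.0
```

Run:
```python
from h import *
L=lockR(-20); K=np.array([.492,-.2825,.086]); go(K+L[:,2]*.081,toolR(L))
s=arm.observe(); print(s["clock"],s["joints"].round(2),s["width"])
im=wrist("w4"); M,P=im["R"],im["p"]
for k in([0,0,0],[.011,.0,.0],[-.011,0,0],[0,.01,0],[0,-.01,0]): print(k,wproj(im,M.T@(K+L@np.array(k)-P)).round(1))
I=cv2.resize(im["img"][190:300,240:400],(800,550),interpolation=cv2.INTER_CUBIC); save("w4",I)
```

```text
shift cm [ 0.04  0.08 -0.1 ] turn deg [-0.02  0.02  0.04]
7.475 [ 0.13  0.16  0.4   2.37 -0.93  0.18  1.04] 0.09621730755696276
[0, 0, 0] [319.2 244.7]
[0.011, 0.0, 0.0] [335.6 244.6]
[-0.011, 0, 0] [302.8 244.7]
[0, 0.01, 0] [319.2 230.1]
[0, -0.01, 0] [319.2 258.9]
```

View pics/w4.png

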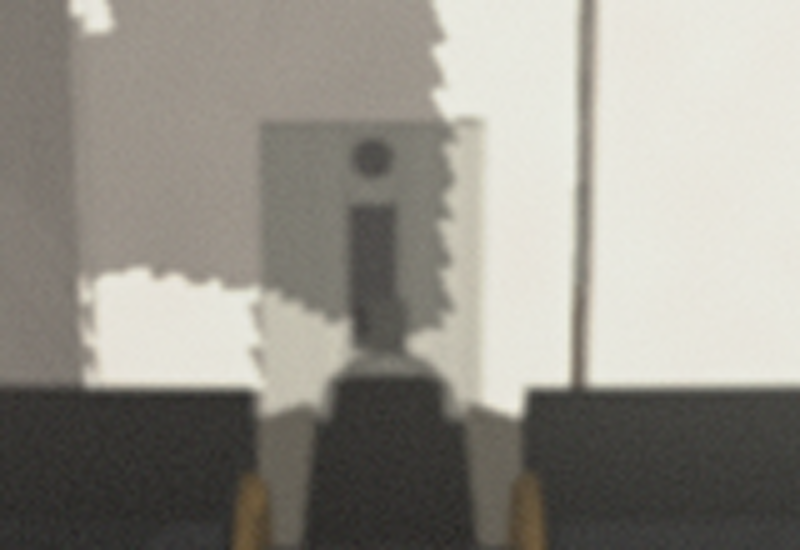

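The keyhole slot is at crop (373,205 top edge), wrist u≈314.7, top v≈231. The bits are at crop (387,~320), u≈317.4. The key is about 1.6 mm too far up the slope and 1.4 mm too far left. I correct this and descend to a few mm above the plate.

Run:
```python
from h import *
L=lockR(-20); K=np.array([.492,-.2825,.086])+L@np.array([-.0016,-.0014,0]); go(K+L[:,2]*.048,toolR(L))
```

```text
shift cm [ 1.39 -0.57 -3.06] turn deg [0.   0.05 0.  ]
```

Request:
{"name": "jog_arm", "arguments": {"rows": [[[0.4,-0.2,-1],[0,0,0],0],[[0.9,-0.4,-2],[0,0,0],0],[[1.4,-0.6,-3.05],[0,0,0],0],[[1.4,-0.6,-3.05],[0,0,0],0],[[1.4,-0.6,-3.05],[0,0,0],0]]}}

```text
clock: 8.15
position: [0.4678, -0.2759, 0.1286]
ee_rot: [2.201, 1.537, 0.413]
force: [-0.4, 1.1, 0.0]
width: 0.096
gripper_force: 35.0
```

Run:
```python
from h import *
L=lockR(-20); K=np.array([.492,-.2825,.086])+L@np.array([-.0016,-.0014,0]); go(K+L[:,2]*.048,toolR(L))
s=arm.observe(); print(s["clock"],s["joints"].round(2),s["force"])
im=wrist("w5"); M,P=im["R"],im["p"]
for k in([0,0,0],[0,.01025,0]): print(k,wproj(im,M.T@(K+L@np.array(k)-P)).round(1))
I=cv2.resize(im["img"][200:300,260:380],(720,600),interpolation=cv2.INTER_CUBIC); save("w5",I)
```

```text
shift cm [-0.01  0.07 -0.18] turn deg [-0.14 -0.04  0.13]
8.15 [ 0.33  0.24  0.18  2.36 -1.32  0.12  1.42] [-0.39657309  1.14208223  0.02722948]
[0, 0, 0] [318.3 259.6]
[0, 0.01025, 0] [318.2 242.6]
```

View pics/w5.png

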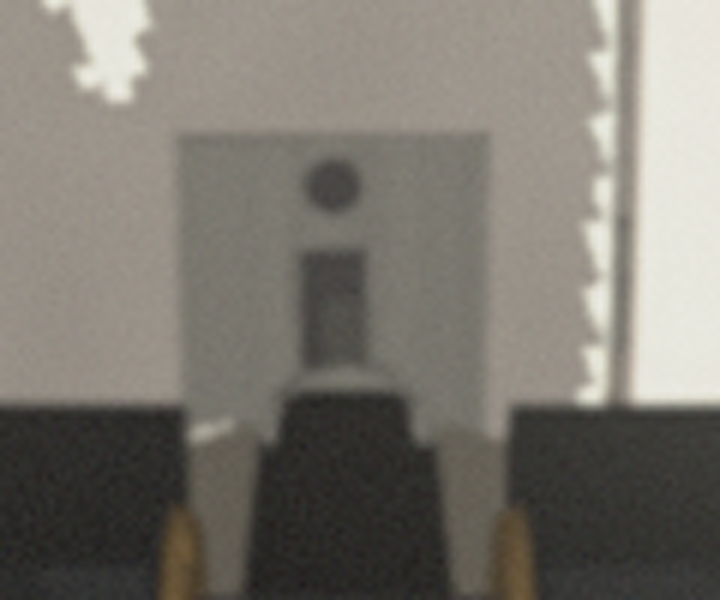

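At crop (333,250) is the slot's upper edge and (333,185) the screw. The bits sit over the slot and are well centred. However, j5 and j6 are now at their limits (-1.32 and 0.12), so before descending I identify the kinematics and look for a better elbow posture.

```bash
cat > kin.py <<'E'
from h import *
from scipy.optimize import least_squares
D=[([-1.2936,.4352,.025,1.5741,-.0116,1.134,-.0751],[.23157,.57997,.22593],R.from_rotvec([-.593047,-3.084956,.002478]).as_matrix())]
for n,j in(("w1",[-0.794,0.183,0.464,2.009,-0.099,0.971,-0.335]),("w2",[-0.551,0.319,0.511,2.01,-0.204,0.862,0.016]),("w3",[-0.581,0.27,0.536,1.971,-0.17,0.942,-0.017]),("w4",[.13,.16,.4,2.37,-.93,.18,1.04]),("w5",[.33,.24,.18,2.36,-1.32,.12,1.42])):
    d=pickle.load(open(n+".pkl","rb")); D.append((j,d["p"],d["R"]))
s=arm.observe(); D.append((s["joints"],s["position"],pose(s)[1].as_matrix()))
D=[(np.array(a),np.array(b),c) for a,b,c in D]
ax="zyzyzyz"
def fk(q,sg,par,full=False):
    "par: base p(3), base yaw, link offsets L1..: (x,z) after each joint pair, tool yaw"
    A=R.from_euler("z",par[3]).as_matrix(); p=np.array(par[:3]); k=5
    for i in range(7):
        A=A@R.from_euler(ax[i],sg[i]*q[i]).as_matrix()
        if i in(1,3,5): p=p+A@np.array([par[k],0,par[k+1]]); k+=2
        elif i in(2,4): p=p+A@np.array([par[k],0,0]); k+=1
    return p,A@R.from_euler("z",par[4]).as_matrix()
def fit():
    import itertools
    best=None
    for sg in itertools.product((1,-1),repeat=4):
        S=[sg[0],1,sg[1],1,sg[2],1,sg[3]]
        # orientation only
        def fo(x): return np.concatenate([((R.from_euler("z",x[0]).as_matrix()@fk(q,S,[0]*14)[1]@R.from_euler("z",x[1]).as_matrix())-M).ravel() for q,_,M in D])
        for y0 in(0,1.57,3.14,-1.57):
          for y1 in(0,1.57,3.14,-1.57):
            r=least_squares(fo,[y0,y1])
            if best is None or r.cost<best[0]-1e-6: best=(r.cost,S,r.x)
    return best
if __name__=="__main__":
    c,S,x=fit(); print(c,S,x)
    def fp(v):
        o=[]
        for q,p,M in D:
            a,b=fk(q,S,v); o+=list(100*(a-p))+list(10*(b-M).ravel())
        return np.array(o+list(.02*np.array(v)))
    r=least_squares(fp,[0,0,.3,x[0],x[1]]+[0,.4,0,0,.4,0,0,.3][:8]+[0]); v=r.x
    print(v.round(4)); 
    for q,p,M in D: a,b=fk(q,S,v); print(((a-p)*1000).round(1),np.degrees(R.from_matrix(b.T@M).magnitude()).round(2))
    pickle.dump((S,v),open("kin.pkl","wb"))
    print(D[-1][0].round(3))
E
python3 kin.py
```

```text
0.0001150518093570417 [-1, 1, -1, 1, -1, 1, -1] [-0.00406753  1.56484744]
[ 0.019  -0.0096  0.2969 -0.0493  1.5222 -0.0209  0.5742  0.0151  0.039
  0.4341 -0.021  -0.005   0.3935  0.    ]
[-0.7  0.   0.1] 0.04
[-2.  -0.5 -0. ] 0.05
[ 0.8 -0.4 -0.1] 0.1
[ 1.6 -0.1 -0.2] 0.03
[1.7 0.1 1.4] 1.28
[-2.2  1.1 -1.3] 1.35
[ 0.9 -0.2  0. ] 1.45
[ 0.327  0.241  0.181  2.356 -1.316  0.118  1.424]
```

```bash
cat > plan.py <<'E'
from kin import *
S=[-1,1,-1,1,-1,1,-1]
def fp(v):
    o=[]
    for q,p,M in D: a,b=fk(q,S,v); o+=list(100*(a-p))+list(300*(b-M).ravel())
    return np.array(o+list(.3*np.array(v)*[1,1,0,0,0,1,0,1,1,0,1,1,0,1]))
v=least_squares(fp,[0,0,.3,0,1.57]+[0,.5,0,0,.4,0,0,.35,0]).x
lo=np.array([-2.62,-.44,-1.27,.08,-1.32,.12,-2.74]);hi=np.array([2.62,2.09,1.32,2.57,4.46,2,2.74])
def ik(p,Rt,q0,tail=None):
    def f(q):
        a,b=fk(q,S,v); e=list(50*(a-p))+list(20*R.from_matrix(b.T@Rt).as_rotvec())
        if tail is not None: e+=[20*(q[2]-tail)]
        return np.array(e)
    return least_squares(f,q0,bounds=(lo,hi))
L=lockR(-20); K=np.array([.492,-.2825,.086])+L@np.array([-.0016,-.0014,0])
if __name__=="__main__":
    print(v.round(3))
    for q,p,M in D: a,b=fk(q,S,v); print(((a-p)*1000).round(1),np.degrees(R.from_matrix(b.T@M).magnitude()).round(2))
    for h in(.025,.081):
      for j3 in np.arange(-1.2,1.3,.2):
        b=None
        for q0 in([.33,.24,j3,2.3,-1,.3,1],[.33,.24,j3,2.3,1.5,.3,-1.],[.33,.3,j3,2.2,3,.3,-1.]):
            r=ik(K+L[:,2]*h,toolR(L),np.clip(q0,lo+.01,hi-.01),j3)
            if b is None or r.cost<b.cost: b=r
        print(h,round(j3,1),"cost",b.cost.round(4),b.x.round(2))
E
python3 plan.py
```

```text
[ 4.100e-02 -2.300e-02  3.400e-01 -4.000e-03  1.565e+00 -2.400e-02
  6.330e-01 -1.000e-03  1.200e-01  4.630e-01 -5.600e-02  3.000e-03
  4.460e-01  0.000e+00]
[-3.7  0.5 -0.2] 0.1
[-4.3 -5.2 -0.7] 0.1
[2.  0.2 0.9] 0.08
[ 4.8  1.2 -0. ] 0.13
[7.2 1.4 2.6] 0.28
[-4.8  1.8 -1.9] 0.47
[-1.2  0.1 -0.7] 0.19
0.025 -1.2 cost 0.0 [ 1.65  0.74 -1.2   2.34  1.76  0.49 -1.24]
0.025 -1.0 cost 0.0 [ 1.59  0.57 -1.    2.34  1.71  0.25 -1.21]
0.025 -0.8 cost 0.0409 [ 1.47  0.47 -0.8   2.33  1.69  0.12 -1.22]
0.025 -0.6 cost 1.0613 [ 1.23  0.42 -0.62  2.32  1.96  0.12 -1.58]
0.025 -0.4 cost 1.3731 [ 0.98  0.28 -0.39  2.34 -0.74  0.12  1.01]
0.025 -0.2 cost 0.6785 [ 0.76  0.29 -0.19  2.33 -1.32  0.12  1.54]
0.025 -0.0 cost 0.2296 [ 0.53  0.29  0.    2.32 -1.32  0.12  1.48]
0.025 0.2 cost 0.174 [ 0.3   0.29  0.2   2.33 -1.32  0.12  1.41]
0.025 0.4 cost 0.3336 [ 0.13  0.31  0.4   2.32 -1.32  0.18  1.4 ]
0.025 0.6 cost 0.589 [-0.04  0.33  0.6   2.31 -1.32  0.25  1.38]
0.025 0.8 cost 1.0055 [-0.2   0.37  0.79  2.3  -1.32  0.33  1.37]
0.025 1.0 cost 1.711 [-0.35  0.42  0.99  2.29 -1.32  0.43  1.35]
0.025 
[... 205 characters left out ...]
 0.1001 [ 1.41  0.18 -0.8   2.41 -0.22  0.12  0.52]
0.081 -0.6 cost 0.0532 [ 1.19  0.16 -0.6   2.4  -0.45  0.12  0.71]
0.081 -0.4 cost 0.0192 [ 0.97  0.15 -0.4   2.4  -0.61  0.12  0.83]
0.081 -0.2 cost 0.0017 [ 0.75  0.15 -0.2   2.4  -0.75  0.12  0.93]
0.081 -0.0 cost 0.0 [ 0.54  0.15 -0.    2.39 -0.85  0.13  1.01]
0.081 0.2 cost 0.0 [ 0.34  0.15  0.2   2.39 -0.94  0.15  1.08]
0.081 0.4 cost 0.0 [ 0.14  0.16  0.4   2.38 -1.03  0.17  1.15]
0.081 0.6 cost 0.0 [-0.05  0.18  0.6   2.38 -1.12  0.21  1.23]
0.081 0.8 cost 0.0 [-0.23  0.22  0.8   2.37 -1.22  0.25  1.31]
0.081 1.0 cost 0.0014 [-0.39  0.28  1.    2.37 -1.32  0.33  1.4 ]
0.081 1.2 cost 0.1096 [-0.52  0.34  1.2   2.36 -1.32  0.44  1.4 ]
```

```bash
cat > t.py <<'E'
from plan import *
q0=D[-1][0]
for h in(.048,.035,.025):
  for tilt in(30,28,26):
    for lean in(-4,-2,0,2,4):
      Lt=lockR(-20,tilt); Rt=toolR(Lt); Rt=Rt@R.from_euler("y",lean,degrees=True).as_matrix()
      g=K+L[:,2]*(h+.019); p=g+Rt[:,2]*.019
      r=ik(p,Rt,np.clip(q0,lo+.001,hi-.001)); a,b=fk(r.x,S,v)
      print(h,tilt,lean,((a-p)*1000).round(1),np.degrees(R.from_matrix(b.T@Rt).magnitude()).round(1),r.x.round(2))
E
python3 t.py
```

```text
0.048 30 -4 [ 0.6 -0.7  4.1] 0.8 [-0.14  0.28  0.6   2.36 -1.32  0.12  1.31]
0.048 30 -2 [ 0.3 -0.5  2.5] 0.5 [ 0.07  0.26  0.41  2.36 -1.32  0.12  1.37]
0.048 30 0 [ 0.  -0.1  0.5] 0.1 [ 0.33  0.24  0.18  2.35 -1.32  0.12  1.43]
0.048 30 2 [ 0.  -0.   0.1] 0.0 [ 0.45  0.25  0.11  2.35 -1.32  0.16  1.48]
0.048 30 4 [ 0.  -0.   0.2] 0.0 [ 0.49  0.26  0.11  2.33 -1.32  0.23  1.52]
0.048 28 -4 [-0. -0. -0.] 0.0 [-0.23  0.32  0.71  2.35 -1.31  0.17  1.3 ]
0.048 28 -2 [ 0. -0.  0.] 0.0 [ 0.11  0.26  0.38  2.36 -1.13  0.12  1.19]
0.048 28 0 [-0. -0. -0.] 0.0 [ 0.31  0.25  0.21  2.35 -1.09  0.14  1.2 ]
0.048 28 2 [-0. -0. -0.] 0.0 [ 0.34  0.25  0.23  2.33 -1.15  0.2   1.3 ]
0.048 28 4 [-0. -0. -0.] 0.0 [ 0.39  0.26  0.22  2.32 -1.18  0.26  1.37]
0.048 26 -4 [0. 0. 0.] 0.0 [ 0.    0.27  0.47  2.36 -0.83  0.12  0.87]
0.048 26 -2 [0. 0. 0.] 0.0 [ 0.29  0.25  0.21  2.35 -0.72  0.12  0.83]
0.048 26 0 [0. 0. 0.] 0.0 [ 0.28  0.25  0.26  2.34 -0.89  0.18  1.01]
0.048 26 2 [ 0. -0.  0.] 0.0 [ 0.5   0.25  0.07  2.33 -0.85  0.2   1.03]
0.048 26 4 [ 0. -0.  0.] 0.0 [ 0.39  0.26  0.23  2.31 -1.01  0.28 
[... 1550 characters left out ...]
.34  0.51  2.33 -1.32  0.12  1.31]
0.025 28 -2 [ 0.4 -0.5  2. ] 0.4 [ 0.13  0.32  0.35  2.33 -1.32  0.12  1.37]
0.025 28 0 [ 0.  -0.1  0.2] 0.1 [ 0.32  0.31  0.18  2.32 -1.32  0.12  1.42]
0.025 28 2 [-0. -0. -0.] 0.0 [ 0.42  0.31  0.12  2.32 -1.31  0.16  1.46]
0.025 28 4 [ 0. -0.  0.] 0.0 [ 0.47  0.32  0.12  2.31 -1.31  0.22  1.5 ]
0.025 26 -4 [ 0. -0.  0.] 0.0 [-0.05  0.35  0.5   2.33 -1.2   0.13  1.19]
0.025 26 -2 [-0. -0. -0.] 0.0 [ 0.14  0.32  0.34  2.32 -1.12  0.13  1.18]
0.025 26 0 [-0. -0. -0.] 0.0 [ 0.09  0.34  0.45  2.31 -1.25  0.22  1.33]
0.025 26 2 [-0.  0. -0.] 0.0 [ 0.24  0.33  0.33  2.3  -1.21  0.24  1.34]
0.025 26 4 [-0. -0. -0.] 0.0 [ 0.32  0.33  0.3   2.29 -1.21  0.28  1.38]
```

A small tilt allowance (27.5° and about 1.5° of lean, well inside the key's play) keeps the wrist within range all the way down. I use that.

```bash
cat > ins.py <<'E'
from h import *
import sys
def tgt(d,dx=0,dy=0,tilt=27.5,lean=1.5,turn=0):
    L=lockR(-20); K=np.array([.492,-.2825,.086])+L@np.array([-.0019+dx,-.0014+dy,0])
    Rt=toolR(lockR(-20,tilt))@R.from_euler("y",lean,degrees=True).as_matrix()@R.from_euler("z",turn,degrees=True).as_matrix()
    return K+L[:,2]*d-Rt[:,2]*.041,Rt
if __name__=="__main__":
    a=[float(x) for x in sys.argv[1:]]; go(*tgt(*a))
    s=arm.observe(); print(s["clock"],s["joints"].round(3),s["force"].round(1),s["ft_torque"].round(2))
    L=lockR(-20); p,r=pose(); K=tgt(0)[0]+tgt(0)[1][:,2]*.041
    print("tip in lock mm",(L.T@(p+r.as_matrix()[:,2]*.041-K)*1000).round(1), "axis",(L.T@-r.as_matrix()[:,2]).round(3))
E
python3 ins.py .003
```

```text
shift cm [ 0.27 -0.14 -0.45] turn deg [1.96 1.85 0.84]
8.2 [ 0.327  0.241  0.181  2.356 -1.316  0.118  1.424] [-0.7  0.2 -0.6] [0.16 0.74 0.03]
tip in lock mm [ 1.4 -0.6  8.4] axis [ 0.001 -0.001  1.   ]
```

Request:
{"name": "jog_arm", "arguments": {"rows": [[[0.1,-0.05,-0.2],[1,0.9,0.4],0],[[0.3,-0.1,-0.4],[2,1.9,0.8],0],[[0.3,-0.1,-0.4],[2,1.9,0.8],0],[[0.3,-0.1,-0.4],[2,1.9,0.8],0]]}}

```text
clock: 8.7
position: [0.4704, -0.2768, 0.1241]
ee_rot: [2.235, 1.576, 0.412]
force: [0.1, -0.0, 0.2]
width: 0.094
gripper_force: 35.0
```

```bash
python3 ins.py .003; python3 ins.py -.002
```

```text
shift cm [ 0.01 -0.05 -0.01] turn deg [-0.01 -0.07 -0.02]
8.7 [ 0.202  0.266  0.358  2.323 -1.124  0.221  1.25 ] [ 0.1 -0.   0.2] [0.05 0.65 0.01]
tip in lock mm [-0.2  0.5  3.2] axis [ 0.045 -0.026  0.999]
shift cm [ 0.24 -0.14 -0.44] turn deg [-0.01 -0.07 -0.02]
8.7 [ 0.202  0.266  0.358  2.323 -1.124  0.221  1.25 ] [ 0.1 -0.   0.2] [0.05 0.65 0.01]
tip in lock mm [-0.2  0.5  3.2] axis [ 0.045 -0.026  0.999]
```

Request:
{"name": "jog_arm", "arguments": {"rows": [[[0.1,-0.08,-0.2],[0,0,0],0],[[0.2,-0.12,-0.35],[0,0,0],0],[[0.25,-0.14,-0.45],[0,0,0],0],[[0.25,-0.14,-0.45],[0,0,0],0]]}}

```text
clock: 9.2
position: [0.4726, -0.2787, 0.1192]
ee_rot: [2.236, 1.576, 0.411]
force: [0.1, 0.1, -1.3]
width: 0.094
gripper_force: 35.0
```

```bash
python3 ins.py -.006
```

```text
shift cm [ 0.2  -0.01 -0.3 ] turn deg [-0.02 -0.13  0.01]
9.2 [ 0.228  0.279  0.329  2.319 -1.159  0.213  1.285] [ 0.1  0.1 -1.3] [0.11 0.63 0.04]
tip in lock mm [-0.3 -0.6 -2.4] axis [ 0.046 -0.026  0.999]
```

Request:
{"name": "jog_arm", "arguments": {"rows": [[[0.07,0,-0.1],[0,0,0],0],[[0.13,0,-0.2],[0,0,0],0],[[0.2,0,-0.3],[0,0,0],0],[[0.2,0,-0.3],[0,0,0],0]]}}

```text
clock: 9.7
position: [0.4748, -0.2785, 0.1162]
ee_rot: [2.235, 1.577, 0.411]
force: [0.9, -0.2, -1.5]
width: 0.095
gripper_force: 35.0
```

```bash
python3 ins.py -.011
```

```text
shift cm [ 0.22 -0.11 -0.44] turn deg [-0.02 -0.13 -0.02]
9.7 [ 0.241  0.287  0.311  2.317 -1.182  0.206  1.306] [ 0.9 -0.2 -1.5] [0.05 0.64 0.01]
tip in lock mm [-0.1  0.3 -6. ] axis [ 0.046 -0.026  0.999]
```

The tip is 6 mm in with no resistance. Continue.

Request:
{"name": "jog_arm", "arguments": {"rows": [[[0.07,-0.03,-0.15],[0,0,0],0],[[0.15,-0.07,-0.3],[0,0,0],0],[[0.22,-0.1,-0.43],[0,0,0],0],[[0.22,-0.1,-0.43],[0,0,0],0]]}}

```text
clock: 10.2
position: [0.4769, -0.2796, 0.1119]
ee_rot: [2.236, 1.576, 0.411]
force: [0.1, -0.3, -0.5]
width: 0.094
gripper_force: 35.0
```

```bash
python3 ins.py -.016
```

```text
shift cm [ 0.24 -0.09 -0.44] turn deg [-0.02 -0.13 -0.01]
10.2 [ 0.268  0.298  0.278  2.314 -1.215  0.195  1.338] [ 0.1 -0.3 -0.5] [ 0.13  0.69 -0.03]
tip in lock mm [ -0.2   0.  -10.9] axis [ 0.046 -0.026  0.999]
```

Request:
{"name": "jog_arm", "arguments": {"rows": [[[0.08,-0.03,-0.15],[0,0,0],0],[[0.16,-0.06,-0.28],[0,0,0],0],[[0.22,-0.08,-0.4],[0,0,0],0],[[0.22,-0.08,-0.4],[0,0,0],0]]}}

```text
clock: 10.7
position: [0.4791, -0.2804, 0.1079]
ee_rot: [2.235, 1.577, 0.411]
force: [-0.7, -0.3, -0.7]
width: 0.101
gripper_force: 35.0
```

```bash
python3 ins.py -.018
```

```text
shift cm [ 0.11 -0.05 -0.21] turn deg [-0.02 -0.13 -0.01]
10.7 [ 0.297  0.308  0.243  2.311 -1.241  0.183  1.364] [-0.7 -0.3 -0.7] [ 0.08  0.68 -0.02]
tip in lock mm [ -0.1   0.1 -15.5] axis [ 0.046 -0.026  0.999]
```

Request:
{"name": "jog_arm", "arguments": {"rows": [[[0.03,-0.01,-0.06],[0,0,0],0],[[0.06,-0.02,-0.1],[0,0,0],0],[[0.06,-0.02,-0.1],[0,0,0],0]]}}

```text
clock: 11.08
position: [0.4796, -0.2805, 0.1072]
ee_rot: [2.235, 1.576, 0.411]
force: [-3.7, 1.3, 5.7]
width: 0.092
gripper_force: 35.0
```

The collar is seated (about 7 N along the normal, tip at -16 mm). Now turn clockwise about the tool axis (0.441, -0.133, -0.888).

Request:
{"name": "jog_arm", "arguments": {"rows": [[[0,0,0.02],[4.4,-1.3,-8.9],0],[[0,0,0.02],[8.8,-2.7,-17.8],0],[[0,0,0.02],[13.2,-4,-26.6],0],[[0,0,0.02],[17.6,-5.3,-35.5],0],[[0,0,0.02],[22,-6.6,-44.4],0],[[0,0,0.02],[26.5,-8,-53.3],0],[[0,0,0.02],[30.9,-9.3,-62.2],0],[[0,0,0.02],[35.3,-10.6,-71],0]]}}

```text
clock: 12.08
position: [0.4793, -0.2795, 0.1069]
ee_rot: [2.953, -0.255, 0.706]
force: [-3.0, 3.0, 2.8]
width: 0.1
gripper_force: 35.0
```

```bash
python3 ins.py -.016 0 0 27.5 1.5 80
```

```text
shift cm [ 0.   -0.11  0.07] turn deg [-0.27 -0.12  0.17]
12.075 [ 0.237  0.314  0.317  2.315 -1.304  0.209  0.024] [-3.   3.   2.8] [0.67 1.03 0.31]
tip in lock mm [ -0.8   1.1 -16.4] axis [ 0.047 -0.028  0.998]
```

Request:
{"name": "jog_arm", "arguments": {"rows": [[[0,-0.04,0.02],[3.1,-0.9,-6.2],0],[[0,-0.08,0.03],[5.7,-1.7,-11.5],0],[[0,-0.08,0.03],[5.7,-1.7,-11.5],0]]}}

```text
clock: 12.45
position: [0.4794, -0.2795, 0.1069]
ee_rot: [2.955, -0.589, 0.729]
force: [-3.1, 3.8, 1.4]
width: 0.095
gripper_force: 35.0
```

```bash
python3 ins.py -.016 0 0 27.5 1.5 94
python3 - <<'E'
from h import *
a=pickle.load(open("top.pkl","rb")); b=arm.get_image("scene"); c=pickle.load(open("scene.pkl","rb"))
w0,w1=pts(c),pts(b)
m=np.zeros((480,640),bool); m[130:195,275:380]=1
d=(w1-w0)[...,2]; d=d[m&np.isfinite(d)]; print("lid dz mm percentiles",np.percentile(d*1000,[10,25,50,75,90]).round(1))
E
```

```text
shift cm [-0.   -0.1   0.06] turn deg [ 0.24 -0.32 -1.02]
12.45 [ 0.229  0.315  0.33   2.315 -1.305  0.214 -0.196] [-3.1  3.8  1.4] [1.08 1.02 0.42]
tip in lock mm [ -0.8   1.1 -16.4] axis [ 0.048 -0.029  0.998]
lid dz mm percentiles [ -0.    2.    5.9  97.4 135.6]
```

The lid has risen (about 6 mm median over it). Press on to the stop and hold.

Request:
{"name": "jog_arm", "arguments": {"rows": [[[0,0,0],[0.9,-0.3,-1.8],0],[[0,0,0],[1.8,-0.5,-3.6],0],[[0,0,0],[1.8,-0.5,-3.6],0],[[0,0,0],[1.8,-0.5,-3.6],0]]}}

```text
clock: 13.0
position: [0.4793, -0.2794, 0.1069]
ee_rot: [2.948, -0.694, 0.733]
force: [-3.3, 5.3, 0.3]
width: 0.096
gripper_force: 35.0
```

```bash
python3 ins.py -.016 0 0 27.5 1.5 98
python3 - <<'E'
from h import *
b=arm.get_image("scene"); w1=pts(b); c=pickle.load(open("scene.pkl","rb")); w0=pts(c)
n=np.array([-.4775,.174,.861]); x=lockR(-20)[:,0]; K=np.array([.492,-.2825,.086])
r=w0-K; u=r@x; off=r@n; on=(abs(off+.002)<.004)&(abs(r@lockR(-20)[:,1])<.095)
for a in(.035,.06,.09,.12,.15):
    m=on&(abs(u-a)<.008); d=((w1-w0)@n)[m]; d=d[abs(d)<.03]; print(a,len(d),(np.median(d)*1000).round(1))
E
```

```text
shift cm [ 0.   -0.11  0.06] turn deg [ 0.24 -0.36 -1.06]
13.0 [ 0.222  0.316  0.337  2.315 -1.304  0.217 -0.266] [-3.3  5.3  0.3] [1.1  1.   0.46]
tip in lock mm [ -0.9   1.2 -16.3] axis [ 0.049 -0.029  0.998]
0.035 172 10.9
0.06 193 12.4
0.09 255 9.0
0.12 471 6.1
0.15 507 2.7
```

Request:
{"name": "jog_arm", "arguments": {"rows": [[[0,0,0],[0.9,-0.3,-1.8],0],[[0,0,0],[1.5,-0.4,-2.8],0],[[0,0,0],[1.5,-0.4,-2.8],0]]}}

```text
clock: 13.42
position: [0.4794, -0.2794, 0.107]
ee_rot: [2.942, -0.779, 0.736]
force: [-3.3, 4.3, 2.1]
width: 0.097
gripper_force: 35.0
```

```bash
python3 ins.py -.016 0 0 27.5 1.5 100
python3 - <<'E'
from h import *
s=arm.observe(); z=pose(s)[1].as_matrix()[:,2]; print(z@s["ft_torque"])
E
```

```text
shift cm [-0.01 -0.11  0.06] turn deg [-0.38 -0.22 -0.04]
13.425 [ 0.22   0.316  0.341  2.314 -1.3    0.221 -0.324] [-3.3  4.3  2.1] [1.02 1.02 0.56]
tip in lock mm [ -0.8   1.3 -16.3] axis [ 0.049 -0.031  0.998]
-0.17976909526219215
```

At the stop (0.18 N·m reached, light). Turn back home, easing out the small lateral offset.

Request:
{"name": "jog_arm", "arguments": {"rows": [[[0,0,0],[-4.4,1.3,8.9],0],[[0,-0.02,0.02],[-8.8,2.7,17.8],0],[[0,-0.04,0.02],[-13.2,4,26.6],0],[[0,-0.06,0.03],[-17.6,5.3,35.5],0],[[0,-0.08,0.04],[-22,6.6,44.4],0],[[0,-0.08,0.04],[-26.5,8,53.3],0],[[0,-0.08,0.04],[-30.9,9.3,62.2],0],[[0,-0.08,0.04],[-35.3,10.6,71],0]]}}

```text
clock: 14.42
position: [0.4792, -0.2807, 0.1072]
ee_rot: [2.515, 1.188, 0.501]
force: [-1.0, 2.6, -2.5]
width: 0.093
gripper_force: 35.0
```

```bash
python3 ins.py -.016 0 0 27.5 1.5 20;python3 ins.py -.016 0 0 27.5 1.5 -7
```

```text
shift cm [0.01 0.02 0.03] turn deg [-0.04 -0.33 -0.18]
14.425 [ 0.455  0.307  0.05   2.295 -0.989  0.132  0.769] [-1.   2.6 -2.5] [0.74 1.06 0.23]
tip in lock mm [ -0.4  -0.2 -16.2] axis [ 0.049 -0.026  0.998]
shift cm [0.01 0.02 0.03] turn deg [-11.93   3.25  23.8 ]
14.425 [ 0.455  0.307  0.05   2.295 -0.989  0.132  0.769] [-1.   2.6 -2.5] [0.74 1.06 0.23]
tip in lock mm [ -0.4  -0.2 -16.2] axis [ 0.049 -0.026  0.998]
```

Request:
{"name": "jog_arm", "arguments": {"rows": [[[0,0,0],[-4.4,1.3,8.9],0],[[0,0,0],[-8.8,2.6,17.6],0],[[0,0,0],[-11.9,3.3,23.8],0],[[0,0,0],[-11.9,3.3,23.8],0]]}}

```text
clock: 14.92
position: [0.4793, -0.2814, 0.1075]
ee_rot: [2.13, 1.693, 0.381]
force: [-2.7, 2.2, -1.5]
width: 0.1
gripper_force: 35.0
```

```bash
python3 ins.py -.016 0 0 27.5 1.5 0
python3 - <<'E'
from h import *
s=arm.observe(); z=pose(s)[1].as_matrix()[:,2]; print(z@s["ft_torque"])
E
```

```text
shift cm [0.   0.09 0.  ] turn deg [ 2.93 -0.86 -5.84]
14.925 [ 0.478  0.308  0.024  2.298 -1.016  0.121  1.26 ] [-2.7  2.2 -1.5] [0.56 1.09 0.12]
tip in lock mm [  0.3  -0.9 -16.2] axis [ 0.043 -0.026  0.999]
0.0009045431492069643
```

Request:
{"name": "jog_arm", "arguments": {"rows": [[[0,0,0],[-1.1,0.3,2.2],0],[[0,0,0],[-1.1,0.3,2.2],0]]}}

```text
clock: 15.18
position: [0.4793, -0.2816, 0.1075]
ee_rot: [2.091, 1.734, 0.369]
force: [-1.2, 2.4, -0.8]
width: 0.096
gripper_force: 35.0
```

```bash
python3 ins.py -.016 0 0 27.5 1.5 0
python3 - <<'E'
from h import *
s=arm.observe(); z=pose(s)[1].as_matrix()[:,2]; print(z@s["ft_torque"])
E
```

```text
shift cm [0.  0.1 0. ] turn deg [ 3.99 -1.14 -7.93]
15.175 [ 0.478  0.308  0.025  2.298 -1.023  0.121  1.308] [-1.2  2.4 -0.8] [0.75 1.2  0.18]
tip in lock mm [  0.3  -1.  -16.2] axis [ 0.043 -0.026  0.999]
0.017188873664881293
```

Request:
{"name": "jog_arm", "arguments": {"rows": [[[0,0.08,0],[4,-1.1,-7.9],0],[[0,0.08,0],[4,-1.1,-7.9],0],[[-0.1,0.12,0.17],[4,-1.1,-7.9],0],[[-0.23,0.17,0.43],[4,-1.1,-7.9],0]]}}

```text
clock: 15.68
position: [0.4773, -0.2807, 0.1124]
ee_rot: [2.23, 1.579, 0.411]
force: [-1.0, 0.0, -2.3]
width: 0.092
gripper_force: 35.0
```

```bash
python3 ins.py -.006 0 0 27.5 1.5 0
```

```text
shift cm [-0.26  0.19  0.38] turn deg [ 0.16 -0.03 -0.19]
15.675 [ 0.409  0.294  0.108  2.303 -1.054  0.147  1.185] [-1.   0.  -2.3] [ 0.23  1.1  -0.06]
tip in lock mm [  0.8  -0.9 -10.9] axis [ 0.043 -0.025  0.999]
```

Request:
{"name": "jog_arm", "arguments": {"rows": [[[-0.15,0.14,0.2],[0,0,0],0],[[-0.26,0.18,0.4],[0,0,0],0],[[-0.5,0.27,0.83],[0,0,0],0],[[-0.9,0.4,1.5],[0,0,0],0],[[-1.6,0.65,2.9],[0,0,0],0],[[-2.3,0.9,4.2],[0,0,0],0],[[-2.3,0.9,4.2],[0,0,0],0]]}}

```text
clock: 16.55
position: [0.4548, -0.2714, 0.1553]
ee_rot: [2.229, 1.578, 0.413]
force: [-0.4, 0.2, -1.2]
width: 0.097
gripper_force: 35.0
```

Run:
```python
from h import *
s=arm.observe(); print(s["clock"],s["joints"].round(2),s["width"],s["force"].round(1))
im=wrist("w6"); b=arm.get_image("scene")
I=cv2.resize(im["img"][190:310,240:400],(480,360),interpolation=cv2.INTER_CUBIC)
J=cv2.resize(b["img"][110:260,240:400],(320,300),interpolation=cv2.INTER_CUBIC); J=np.vstack([J,np.zeros((60,320,3),np.uint8)])
save("w6",np.hstack([I,J]))
g=np.array([.4915,.0207,.0697]); go(g+[0,0,.13],pickle.load(open("w3.pkl","rb"))["R"])
w1=pts(b); w0=pts(pickle.load(open("scene.pkl","rb")))
n=np.array([-.4775,.174,.861]); L=lockR(-20); K=np.array([.492,-.2825,.086]); r=w0-K; u=r@L[:,0]
on=(abs(r@n+.002)<.004)&(abs(r@L[:,1])<.095)
for a in(.035,.06,.09,.12,.15):
    m=on&(abs(u-a)<.008); d=((w1-w0)@n)[m]; d=d[abs(d)<.03]; print(a,len(d),(np.median(d)*1000).round(1))
```

```text
16.55 [ 0.16  0.17  0.4   2.33 -0.79  0.25  0.93] 0.09664189812152497 [-0.4  0.2 -1.2]
shift cm [ 3.66 29.19  4.53] turn deg [ 4.22 27.28 15.85]
0.035 386 11.5
0.06 447 12.6
0.09 457 9.3
0.12 490 6.0
0.15 434 3.0
```

View pics/w6.png

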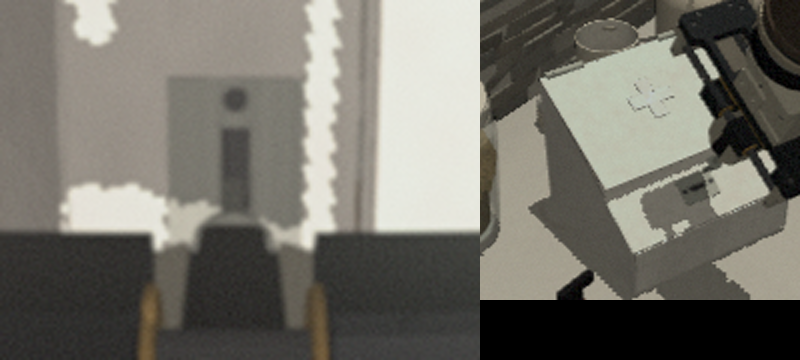

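The key is out, the slot is aligned at home (crop (235,165)) and the lid is ajar at about 0.1 rad. Carry the key back above its slot.

Request:
{"name": "jog_arm", "arguments": {"rows": [[[0.2,1,1.5],[0.3,2,1],0],[[0.6,5,3],[0.8,5,3],0],[[1.1,9,4.5],[1.4,9,5],0],[[1.6,13,4.5],[2,13,7.5],0],[[2.1,17,4.5],[2.6,17,9.9],0],[[2.6,21,4.5],[3.1,20.5,11.9],0],[[3.1,25,4.5],[3.7,24,13.9],0],[[3.7,29.2,4.5],[4.2,27.3,15.9],0]]}}

```text
clock: 17.65
position: [0.4917, 0.0222, 0.1987]
ee_rot: [-2.28, -2.158, 0.001]
force: [0.4, 0.3, -0.5]
width: 0.095
gripper_force: 35.0
```

Request:
{"name": "jog_arm", "arguments": {"rows": [[[0,0,0],[0,0,0],0],[[0,0,0],[0,0,0],0],[[0,0,0],[0,0,0],0]]}}

```text
clock: 18.02
position: [0.491, 0.0194, 0.199]
ee_rot: [-2.285, -2.156, -0.001]
force: [-1.0, 0.1, -0.1]
width: 0.092
gripper_force: 35.0
```

Run:
```python
from h import *
go(np.array([.4915,.0207,.1897]),pickle.load(open("w3.pkl","rb"))["R"])
```

```text
shift cm [ 0.05  0.13 -0.93] turn deg [ 0.02 -0.07  0.1 ]
```

Request:
{"name": "jog_arm", "arguments": {"rows": [[[0.05,0.13,-0.5],[0,0,0.1],0],[[0.05,0.13,-0.9],[0,0,0.1],0],[[0.05,0.13,-0.9],[0,0,0.1],0],[[0.05,0.13,-0.9],[0,0,0.1],0]]}}

```text
clock: 18.52
position: [0.4919, 0.0218, 0.1903]
ee_rot: [2.281, 2.159, 0.001]
force: [0.1, 0.7, -0.7]
width: 0.092
gripper_force: 35.0
```

Run:
```python
from h import *
a=pickle.load(open("w3.pkl","rb")); go(a["p"],a["R"]); b=wrist("w7")
f=lambda im:cv2.resize(im["img"][220:280,285:350],(390,360),interpolation=cv2.INTER_CUBIC)
save("w7",np.hstack([f(a),f(b)]))
```

```text
shift cm [-0.01 -0.09  0.01] turn deg [ 0.03 -0.06 -0.1 ]
```

View pics/w7.png

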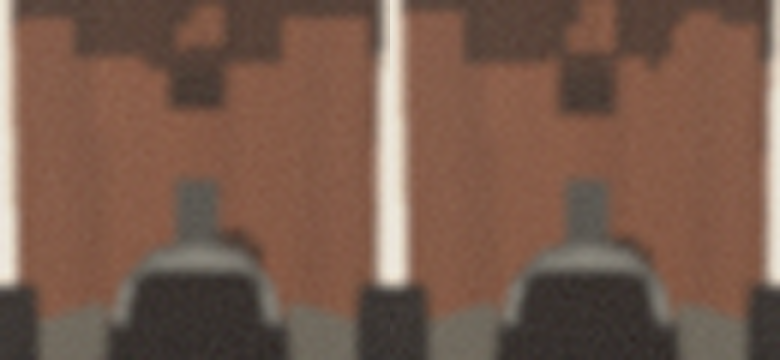

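The bits sit in the hand exactly where they did after the first lift (left crop (197,205), right (587,205)). Lower the key into its slot.

Request:
{"name": "jog_arm", "arguments": {"rows": [[[0,-0.1,-3],[0,0,0],0],[[0,-0.1,-6],[0,0,0],0],[[0,-0.1,-8.5],[0,0,0],0],[[0,-0.1,-9.8],[0,0,0],0],[[0,-0.1,-9.8],[0,0,0],0],[[0,-0.1,-9.8],[0,0,0],0]]}}

```text
clock: 19.32
position: [0.4926, 0.0208, 0.093]
ee_rot: [2.281, 2.159, 0.002]
force: [-0.5, 0.8, -0.1]
width: 0.097
gripper_force: 35.0
```

Run:
```python
from h import *
go(np.array([.4915,.0207,.0697]),pickle.load(open("w3.pkl","rb"))["R"])
```

```text
shift cm [-0.11 -0.01 -2.33] turn deg [ 0.02  0.01 -0.11]
```

Request:
{"name": "jog_arm", "arguments": {"rows": [[[-0.05,0,-0.4],[0,0,0],0],[[-0.05,0,-0.8],[0,0,0],0],[[-0.05,0,-1.2],[0,0,0],0],[[-0.05,0,-1.2],[0,0,0],0]]}}

```text
clock: 19.82
position: [0.4912, 0.0208, 0.0799]
ee_rot: [-2.281, -2.16, 0.0]
force: [0.1, 0.2, -0.6]
width: 0.097
gripper_force: 35.0
```

Request:
{"name": "jog_arm", "arguments": {"rows": [[[0,0,-0.4],[0,0,0],0],[[0,0,-0.8],[0,0,0],0],[[0,0,-1.1],[0,0,0],0],[[0,0,-1.1],[0,0,0],0]]}}

```text
clock: 20.32
position: [0.4914, 0.0208, 0.0695]
ee_rot: [-2.281, -2.159, -0.001]
force: [-2.2, -0.3, 7.3]
width: 0.092
gripper_force: 35.0
```

Seated (7 N at the original height). Release and retreat.

Request:
{"name": "jog_arm", "arguments": {"rows": [[[0,0,0.03],[0,0,0],0],[[0,0,0.03],[0,0,0],1],[[0,0,0.03],[0,0,0],1],[[0,0,0.03],[0,0,0],1],[[0,0,0.03],[0,0,0],1],[[0,0,0.03],[0,0,0],1],[[0,0,0.03],[0,0,0],1],[[0,0,0.03],[0,0,0],1]]}}

```text
clock: 21.32
position: [0.4915, 0.0209, 0.0696]
ee_rot: [2.281, 2.16, 0.001]
force: [-0.1, -0.3, 0.5]
width: 0.805
gripper_force: 0.0
```

Request:
{"name": "jog_arm", "arguments": {"rows": [[[0,0,0],[0,0,0],1],[[0,0,0.5],[0,0,0],1],[[0,0,2],[0,0,0],1],[[0,0,5],[0,0,0],1],[[0,0,9],[0,0,0],1],[[0,0,13],[0,0,0],1],[[0,0,15],[0,0,0],1],[[0,0,15],[0,0,0],1]]}}

```text
clock: 22.32
position: [0.4924, 0.0208, 0.2217]
ee_rot: [2.28, 2.158, 0.006]
force: [-0.4, 0.3, 0.1]
width: 1.002
gripper_force: 0.0
```

Run:
```python
from h import *
s=arm.observe(); print(s["clock"],s["position"],s["width"])
c=[.49,-.03]
for n in("scene","top"):
    for im in(pickle.load(open(n+".pkl","rb")),arm.get_image(n)):
        w=pts(im); k=(np.hypot(w[...,0]-c[0],w[...,1]-c[1])<.12)&(w[...,2]>.07)&(w[...,2]<.13)
        nl,lab=cv2.connectedComponents(k.astype(np.uint8))
        print(n,[(len(q),q.mean(0).round(4).tolist(),q[:,2].max().round(4)) for q in(w[lab==i] for i in range(1,nl)) if len(q)>30])
```

```text
22.325 [0.4924415  0.02081105 0.22167796] 1.002438299754465
scene [(206, [0.4863, -0.0807, 0.0987], np.float64(0.1097)), (232, [0.4889, -0.0286, 0.0946], np.float64(0.1094)), (263, [0.492, 0.0233, 0.0946], np.float64(0.1095))]
scene [(206, [0.4864, -0.0807, 0.0986], np.float64(0.1101)), (234, [0.489, -0.0287, 0.0943], np.float64(0.1091)), (264, [0.4913, 0.0232, 0.0945], np.float64(0.1084))]
top [(76, [0.4906, 0.0208, 0.0993], np.float64(0.11)), (66, [0.4877, -0.0303, 0.1012], np.float64(0.1097)), (84, [0.4851, -0.0815, 0.1039], np.float64(0.1103))]
top [(37, [0.4895, 0.0129, 0.0982], np.float64(0.1095)), (66, [0.4877, -0.0303, 0.1011], np.float64(0.1101)), (84, [0.4851, -0.0815, 0.1036], np.float64(0.1102))]
```

The round key is back within 1 mm of its original position and height, and the other two keys are unmoved. Hand in.

```bash
python3 -c "
from cell import arm
print(arm.sign_off())"
```

```text
the job is handed in; nothing more can be done
None
```

I unlocked the medicine box with the round-headed key and left the lid ajar at about 0.1 rad. The key is back down in its own slot, the other two keys are unmoved, and the job was handed in at about 22 s of the 66 s allowed (no verdict was returned).

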